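# Rake a dropped bearing out from under a low bench shelf

### The job

A wheel bearing has rolled under the low shelf, out of sight: take the flat L-ended rake by its grip, slide it in along the shelf's left end, feel your way to the right until the bearing is caught softly against the hidden rubber-lipped stop, and drag it out wholly onto the thin plate in front. Neither lean on the shelf nor squash the rubber lip, and leave the loose jar and caliper alone. Finally stand the rake on the open bench, clear of shelf and plate.

Things in the scene. Friction and masses are not known exactly. Their poses are not given: they have to be found in the camera images.
- low_shelf: Low fixed shelf: board 128 deep (x) x 256 wide (y) x 14 mm, its top 38 mm above the bench, on end walls and a back wall, open to the robot. Origin: middle of its front edge at bench level; x points in under the board, y to the left, z up. The end walls' inner faces are at y = -120 and +120 mm. A tape roll and a 30 mm high case are fixed on the board, over 40 mm behind its front edge.
- bay_back (a point): Middle of the back wall's inner face under the shelf: x = 122, y = 0, z = 12 mm in the shelf's frame. The space under the board is 122 mm deep and reaches from the steel floor plate at z = 3 mm to the board's underside at z = 24 mm.
- bay_mouth (a point): Middle of the opening under the board's front edge: x = 0, y = 0, z = 13 mm in the shelf's frame. In there, unmeasured, lies the bearing: flat steel disc 28 mm across, 12 mm high, 50 g, axis upright; its centre 22 to 68 mm behind the front edge, 16 to 24 mm left of the face of the lip, and so never beyond y = +54 mm: the strip along the left end wall is free.
- lip (a joint): Compression (m) of the rubber lip on a stop rail hidden under the board, 0 relaxed; it grows as the lip is pressed right (shelf -y). The rail runs front to back over the full depth. Its place varies, unmeasured: the lip's face, looking left, is somewhere at shelf y = -95 to +30 mm. Lip: z = 4.5 to 18.5 mm, 0.9 N per mm, squashed beyond 9 mm (8 N), solid at 14 mm.
- catch_plate: Thin fixed dark steel plate on the bench directly in front of the shelf, 75 deep x 256 mm wide, its top 2.5 mm above the bench (0.5 mm below the shelf's floor plate). Same origin and axes as the shelf: it covers x = -75..0, y = -128..+128 mm.
- rake: Flat rake, 0.16 kg, standing on the bench. Origin: under the middle of its grip, at the flat underside (z = 0 throughout); x points along the blade, z up. Base plate 40 (x) x 48 (y) x 6 mm; upright wooden grip 36 (x) x 16 (y) mm from z = 6 to 86 mm, to be pinched across y.
- rake_tip (a point): End of the rake's blade: x = 150, y = 0, z = 3 mm in the rake's frame. The blade is 14 mm wide (y = -7..7), 6 mm thick, and runs to x = 150 mm; at x = 140..150 mm a foot 10 mm high sticks out to the right, to y = -26 mm, 19 mm beyond the blade's side.
- grease_jar: Bystander: loose round jar, 54 mm across, 70 mm high; origin in the middle of its underside.
- caliper: Bystander: loose brake caliper, 30 x 55 x 36 mm; origin in the middle of its underside.
Not all that is in view belongs to the job. What is shaped like the rake but green is not meant.

How it is judged (in metres and radians):
On the way:
1. the rake's end is deep under the shelf (x of rake_tip in the frame of low_shelf between 0.075 and 0.124 m and y of rake_tip in the frame of low_shelf between -0.12 and 0.12 m and z of rake_tip in the frame of low_shelf below 0.022 m), for 0.1 s.
At the end, for the whole second after the job is handed in: The bearing rests wholly on the catch plate (which carries at least nine tenths of its 0.49 N weight and nothing else); the rake, released and at rest, stands upright (within 0.1 rad) on the bench (within 6 mm), touching neither plate nor shelf, its tip out from under the shelf (contact force between catch_plate and anything else between 0.44 and 0.6 N and contact force between rake and catch_plate below 0.01 N and contact force between rake and low_shelf below 0.01 N and height (world z) of rake between -0.004 and 0.006 m and angle between rake's own z axis and vertical below 0.1 rad and linear speed of rake below 0.02 m/s and (x of rake_tip in the frame of low_shelf below -0.01 m or y of rake_tip in the frame of low_shelf above 0.135 m or y of rake_tip in the frame of low_shelf below -0.135 m)).
It fails at once if the rubber lip of the hidden stop is squashed (pressed in by more than 9 mm) (value of joint lip above 0.009 m).
It fails at once if the shelf is leaned on or struck with more than 20 N (contact force between low_shelf and anything else above 20 N).
It fails at once if the grease jar is moved more than 30 mm (distance of grease_jar from where it was at the start of the episode above 0.03 m).
It fails at once if the caliper is moved more than 30 mm (distance of caliper from where it was at the start of the episode above 0.03 m).
It also fails if it takes over 58 s, if anything falls off the work surface, if the arm or the gripper's body presses on something with over 40 N, if the wrist force passes 120 N, or if a joint passes its speed limit or range.

### The arm

A 6-joint arm with a two-finger parallel gripper is mounted at the origin on a cart in front of the work surface, level with it; the furniture and walls round the work are solid. World frame = base frame: x ahead of the robot, y to its left, z up, the work surface at z = 0. Lengths are in m, angles in degrees, forces in N, time in s.
With the tool pointing down it reaches from about 0.4 to 0.825 m from the base axis. Payload 7 kg.
Tool frame: the origin (TCP) lies midway between the tips of the shut fingers; the grasp point (between the pads) lies ctrl.hold_point_z behind it (ctrl.hold_point_z is the distance from the TCP to the grasp point, in m); x points along the fingers, z is the direction in which the jaws open and shut, and the axes are right-handed (so a half turn about x gives the same grasp; the last joint's range is limited). The gripper opens to 88 mm and grips with 3 to 60 N. Pads are 19 mm wide; open, the fingers measure 130 mm over their backs; the gripper's body (78 mm by 193 mm) begins 47 mm behind the grasp point.
Start: joints at [-48.868, 20.546, 0.682, 0, -70.136, -16.507], TCP at [0.281, -0.614, 0.227] pointing down, gripper open.
Joint ranges: [-176.03, 176.03], [-82.01, 121.73], [-58.28, 71.71], [-173.87, 95.51], [-174.79, -0.11], [-173.66, 173.66]. Speed limits (degrees/s): [136.94, 136.94, 172.46, 180, 180, 180].

### API

Orientations are given as [roll, pitch, yaw] about the fixed x, y, z axes, in that order (R = Rz(yaw) Ry(pitch) Rx(roll)).
In Python, from plant import ctrl gives the robot as it stands. The module is installed in compiled form; this text tells all that it offers.
- The arm moves only by the tool arm_command, never from a script. Its argument "commands" is a list of rows, each a list of 2 entries, a list of its own where there are three numbers: the shift along the tool's x, y, z scaled (see below), then the turn about the tool's x scaled (see below). In form: [[[tx, ty, tz], twist], ...]. A call has 1 to 12 rows; each row shifts and turns the commanded pose from where the row before left it, along the tool's axes as they then stand; what a row does not reach is not made up. The controller multiplies each number of a shift by 6 cm and each number of a turn by 6 degrees. A row lasts 1/8 s, in which the tool goes at most 62.5 mm and 10.7 degrees, less where a joint would pass 70% of its speed; a pose out of reach is approached as far as the arm can. A call with a number of a shift or a turn outside -1 to 1 is refused whole. A call with a gripper value outside its range is refused whole. "gripper" is the opening, from 0 (shut) to 1 (fully open), set as the call begins (left out, the last holds). The fingers move at their own pace and stop on an object; the grip force is fixed at half the most. Time passes only in rows, so rows that do not move let the fingers close. It gives the time, the measured TCP pose, the force and the opening at its end, in the units of the state.
- ctrl.get_obs(): the state, without advancing time (a new reading comes with each control period).
- ctrl.snapshot(name): name is "scene" or "top" or "wrist"; returns the picture (420x560x3 uint8, red, green, blue); there is no depth.
- ctrl.calibration(name): a dict with "mtx" (3x3 intrinsics, pixels), "origin" and "attitude" of the camera in the world. Camera axes: x right, y up, looking along -z (the intrinsics and any distortion apply to the point x, -y, -z); pixel columns grow to the right and rows downward; lengths in m; the calibration is good to about 2 mm. The wrist camera is an equidistant fisheye: a pixel r from the principal point sees the ray r / f radians off the axis. A picture is of the moment at which its call begins: read the wrist's pose just before it. calibration takes no time and is no camera call; for the wrist camera it gives the pose at the moment of the call.
- ctrl.close_job(): hands the job in, once; it reports no verdict.
Trained networks look in the newest picture that a camera, given by its name, has taken for a name from the list of things; names that differ only in an ending like _2 or _b are one class to them, and where a whole thing is asked for, a point or a joint stands for the part that bears it (a point fixed in the world has none). Each returns a list of dicts, best first, with "p" (0 to 1); they miss things now and then, are a little off and sometimes report something else, mostly with a low value. They report only what shows in the picture. A call takes as long as a camera call. They do not tell look-alikes from the thing itself.
- ctrl.silhouettes(camera, target): "mask" (420x560 bool, what is visible of it) and "position" ([row, column] in pixels, amid what is visible of it).
The state is a dict: "clock": time; "joint_pos": joint angles; "qvel": joint speeds; "tau": joint torques, N m; "tool_pos": TCP position; "orientation": TCP orientation; "force": force on the tool from outside, world axes, zero at the start; "moment": the same for the moment, N m; "opening": finger opening in m.
Only numpy, scipy, OpenCV 4.12 (cv2) and the standard library are available. Lean on these libraries where they do the work, as an engineer would, in place of code of your own. Each camera call takes 0.05 s, during which the arm holds its last target.

## Working session

There is one attempt and no reset: what is moved stays moved. The work goes in short steps, Python scripts to look and compute and a tool call to move; the robot and the scene stay as the last step left them, time stands still between calls to the robot, and variables do not carry over. Pictures are saved under pics/ and viewed, and the job is handed in when it is done.

Besides the shell and the picture viewer there is one more tool, called after "Call:" by a JSON object that holds its "fn" and its "kwargs", one argument or row to a line. arm_command: Moves the arm, as the interface text tells. Its arguments: {"type":"object","properties":{"commands":{"type":"array","items":{"type":"array"}},"gripper":{"type":"number"}},"required":["commands"]}

```bash
mkdir -p pics; python3 - <<'E'
from plant import ctrl
import cv2
print(ctrl.get_obs(), ctrl.hold_point_z)
for n in ("scene","top","wrist"):
    c=ctrl.calibration(n); print(n,c)
    cv2.imwrite(f"pics/{n}0.png",ctrl.snapshot(n)[:,:,::-1])
E
```

```text
{'clock': 0.0, 'joint_pos': array([-4.88691815e+01,  2.05921872e+01,  6.36426587e-01, -1.91944907e-02,
       -7.01358718e+01, -1.65069010e+01]), 'qvel': array([ 0.04031302,  0.00496941, -0.04620443,  0.06793821, -0.04025871,
        0.04101161]), 'tau': array([-1.66265281e-04, -5.82712376e+01,  2.93068832e+01,  6.99778318e+00,
        6.81131176e-03, -2.58390583e-04]), 'tool_pos': array([ 0.28102944, -0.61320606,  0.22563726]), 'orientation': array([  5.36824152,  89.90660723, 119.98562244]), 'force': array([ 0.9143336 , -0.12313828, -0.69677371]), 'moment': array([-0.00526336,  0.00182709,  0.03563736]), 'opening': 0.08787162642067467} 0.0188
scene {'mtx': array([[458.56958149,   0.        , 279.86972323],
       [  0.        , 458.56958149, 207.04184625],
       [  0.        ,   0.        ,   1.        ]]), 'origin': array([-0.38482398,  0.59392818,  0.69192663]), 'attitude': array([  60.28795105,   -0.66929867, -122.98106459])}
top {'mtx': array([[386.99264254,   0.        , 277.35995282],
       [  0.        , 386.99264254, 207.90306662],
       [  0.        ,   0.        ,   1.        ]]), 'origin': array([ 0.47573033, -0.07512771,  1.11063355]), 'attitude': array([  6.10780761,   0.67553037, -90.65604241])}
wrist {'mtx': array([[325.1922621 ,   0.        , 279.08904602],
       [  0.        , 325.1922621 , 213.64677277],
       [  0.        ,   0.        ,   1.        ]]), 'origin': array([ 0.20329092, -0.64910095,  0.38418663]), 'attitude': array([-1.80670084e+01, -1.09750091e-01,  1.14616824e+02])}
```

View pics/scene0.png

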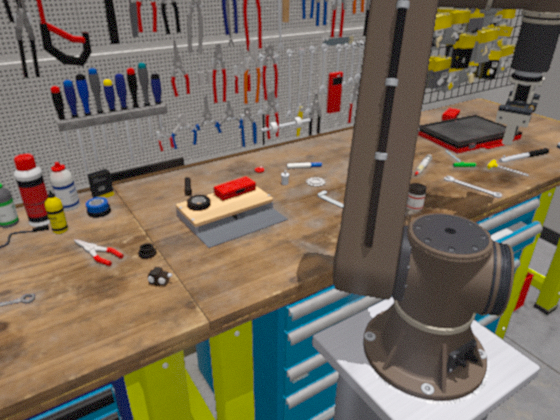

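View pics/top0.png

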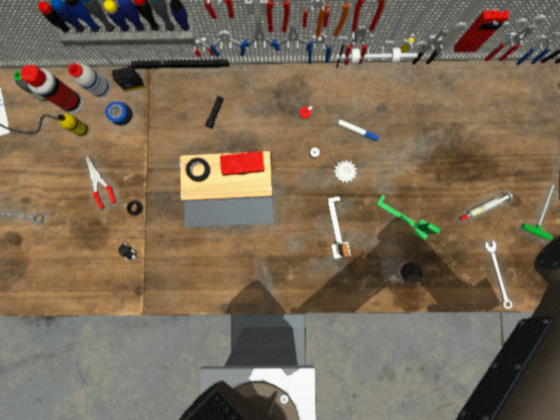

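View pics/wrist0.png

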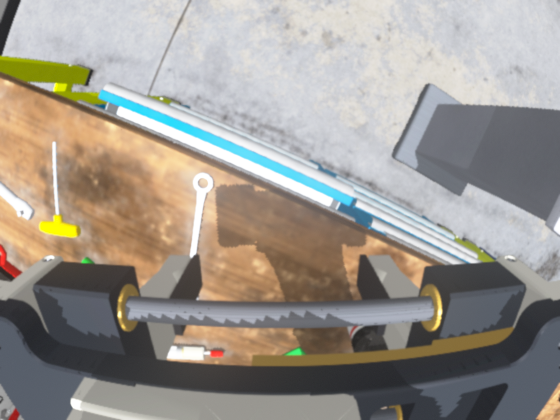

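```bash
cat > h.py <<'E'
from plant import ctrl
import numpy as np, cv2
from scipy.spatial.transform import Rotation as R
def cam(n):
    c=ctrl.calibration(n); return c['mtx'],np.array(c['origin']),R.from_euler('xyz',c['attitude'],degrees=True).as_matrix()
def ray(n,uv,c=None):
    K,o,A=c or cam(n); x=(uv[0]-K[0,2])/K[0,0]; y=(uv[1]-K[1,2])/K[1,1]
    if n=='wrist':
        r=np.hypot(x,y); s=np.sin(r)/r if r>1e-9 else 1; d=np.array([x*s,-y*s,-np.cos(r)])
    else: d=np.array([x,-y,-1.])
    return o,A@d
def atz(n,uv,z,c=None):
    o,d=ray(n,uv,c); return o+d*(z-o[2])/d[2]
def proj(n,p,c=None):
    K,o,A=c or cam(n); q=A.T@(np.asarray(p)-o); q=np.array([q[0],-q[1],-q[2]])
    if n=='wrist':
        rr=np.hypot(q[0],q[1]); th=np.arctan2(rr,q[2]); k=th/rr if rr>1e-9 else 1/q[2]
        x,y=q[0]*k,q[1]*k
    else: x,y=q[:2]/q[2]
    return np.array([K[0,0]*x+K[0,2],K[1,1]*y+K[1,2]])
E
python3 - <<'E'
from h import *
for t in ("rake","low_shelf","catch_plate","grease_jar","caliper","rake_tip"):
    for n in ("top",):
        for i,s in enumerate(ctrl.silhouettes(n,t)):
            m=s['mask']; print(t,n,round(s['p'],2),s['position'],m.sum())
            r=cv2.minAreaRect(np.argwhere(m)[:,::-1].astype(np.float32)); print('   ',np.round(cv2.boxPoints(r)).tolist())
            np.save(f"{t}_{n}_{i}.npy",m)
E
```

```text
rake top 0.95 [224.2, 413.0] 623
    [[372.0, 209.0], [381.0, 193.0], [441.0, 228.0], [431.0, 244.0]]
rake top 0.94 [239.8, 338.7] 475
    [[324.0, 198.0], [340.0, 196.0], [350.0, 255.0], [334.0, 258.0]]
low_shelf top 0.67 [174.7, 225.4] 4212
    [[179.0, 154.0], [270.0, 149.0], [273.0, 196.0], [181.0, 201.0]]
low_shelf top 0.54 [239.6, 337.0] 518
    [[322.0, 199.0], [339.0, 196.0], [351.0, 255.0], [334.0, 258.0]]
catch_plate top 0.94 [213.3, 230.4] 2272
    [[183.0, 201.0], [272.0, 196.0], [273.0, 222.0], [185.0, 227.0]]
grease_jar top 0.92 [269.7, 409.3] 433
    [[396.0, 262.0], [422.0, 262.0], [422.0, 281.0], [396.0, 281.0]]
caliper top 0.51 [248.1, 125.6] 203
    [[116.0, 250.0], [125.0, 241.0], [138.0, 254.0], [129.0, 263.0]]
rake_tip top 0.78 [228.4, 419.2] 533
    [[373.0, 211.0], [381.0, 195.0], [440.0, 228.0], [432.0, 243.0]]
rake_tip top 0.56 [243.1, 335.9] 494
    [[322.0, 199.0], [339.0, 196.0], [350.0, 255.0], [334.0, 258.0]]
```

```bash
python3 - <<'E'
import cv2
im=cv2.imread("pics/top0.png")
cv2.imwrite("pics/crop1.png",cv2.resize(im[180:300,310:450],None,fx=5,fy=5,interpolation=cv2.INTER_CUBIC))
cv2.imwrite("pics/crop2.png",cv2.resize(im[140:240,170:290],None,fx=6,fy=6,interpolation=cv2.INTER_CUBIC))
E
```

```text
(no output)
```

View pics/crop1.png

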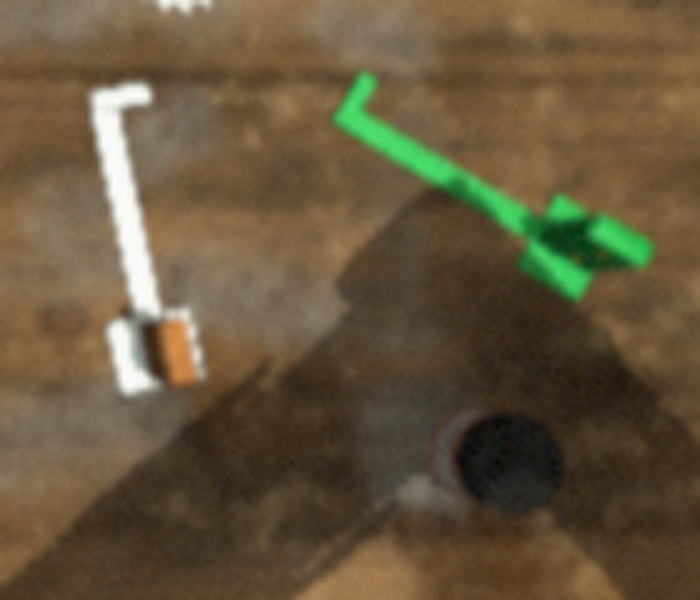

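View pics/crop2.png

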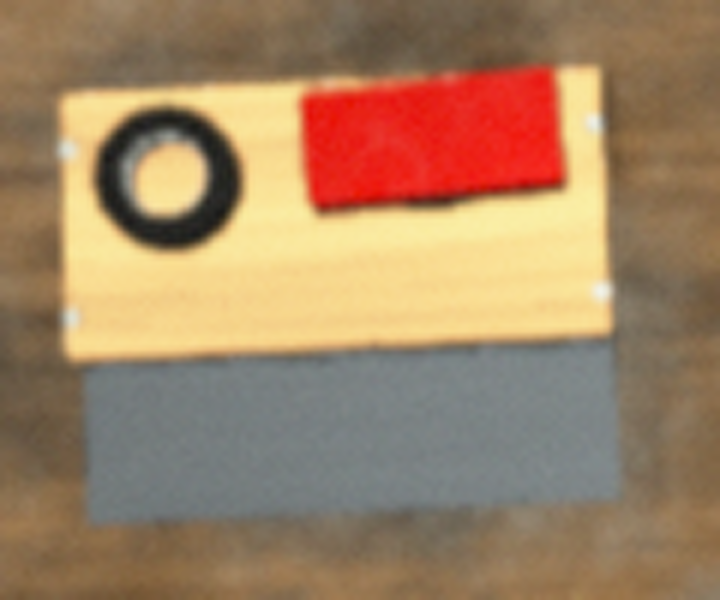

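```bash
python3 - <<'E'
from h import *
from scipy.optimize import least_squares
c=cam('top')
k=lambda x,y:(x/6+170-.4,y/6+140-.4)
# model pts in shelf frame
M=[((0,.128,.038),k(68,360)),((0,-.128,.038),k(613,332)),((.128,.128,.038),k(60,93)),((.128,-.128,.038),k(601,66)),((-.075,.128,.0025),k(89,524)),((-.075,-.128,.0025),k(620,498))]
def w(p,m): 
    a=p[2];return np.array([p[0]+np.cos(a)*m[0]-np.sin(a)*m[1],p[1]+np.sin(a)*m[0]+np.cos(a)*m[1],m[2]])
f=lambda p:np.concatenate([proj('top',w(p,m),c)-u for m,u in M])
s=least_squares(f,[.5,.1,0]); print('shelf',s.x,np.degrees(s.x[2]),np.round(s.fun,1))
k=lambda x,y:(x/5+310-.4,y/5+180-.4)
# rake: tip left corner, foot end outer, base corners
Mr=[((.150,.007,.006),k(90,95)),((.150,-.026,.010),k(151,86)),((.140,-.026,.010),k(152,103)),((-.018,.008,.086),k(167,385)),((-.018,-.008,.086),k(194,382)),((.018,.008,.086),k(160,322)),((.018,-.008,.086),k(185,318)),((-.02,.024,.006),k(121,396)),((-.02,-.024,.006),k(206,376)),((.02,.024,.006),k(108,325))]
M=Mr
s=least_squares(f,[.4,-.2,.1]); print('rake',s.x,np.degrees(s.x[2]),np.round(s.fun,1))
E
```

```text
shelf [0.62218849 0.07923206 0.03652659] 2.0928192372631766 [-0.3 -0.   0.   0.2  0.  -0.2 -0.1 -0.2 -0.1  0.1  0.4  0.1]
rake [ 0.47203721 -0.24105654  0.167737  ] 9.61062209982196 [ 0.3  0.1 -0.4 -0.3  0.1 -0.3  0.5  0.7  1.1  0.2 -0.8 -0.2  0.2 -0.5
 -0.2 -0.3 -0.5  0.6 -0.3 -0.1]
```

```bash
cat >> h.py <<'E'
S=(0.62219,0.07923,0.036527); RK=(0.47204,-0.24106,0.167737)
def st():
    o=ctrl.get_obs(); T=R.from_euler('xyz',o['orientation'],degrees=True).as_matrix(); return o,T
def yawz():  # heading of tool z (jaw dir) in world deg
    o,T=st(); return np.degrees(np.arctan2(T[1,2],T[0,2]))
def go(p):  # needed shift in tool units (60mm)
    o,T=st(); return (T.T@(np.array(p)-o['tool_pos']))/0.06
def inshelf(p):
    a=S[2]; d=np.array(p[:2])-S[:2]; return np.array([np.cos(a)*d[0]+np.sin(a)*d[1],-np.sin(a)*d[0]+np.cos(a)*d[1]])*1e3
E
python3 - <<'E'
from h import *
o,T=st(); print(np.round(T,3),yawz(),o['joint_pos'])
print(go((RK[0],RK[1],.226)))
E
```

```text
[[-0.    -0.909 -0.417]
 [ 0.    -0.417  0.909]
 [-1.     0.     0.   ]] 114.6262281425914 [-4.88654974e+01  2.05491216e+01  6.79088095e-01 -1.36019374e-03
 -7.01378068e+01 -1.65078121e+01]
[ 0.00889706 -5.47770749  4.31842935]
```

Call:
{"fn": "arm_command", "kwargs": {
  "commands": [
    [[0,-0.4,0.3],0],
    [[0,-0.65,0.51],0],
    [[0,-0.75,0.6],0],
    [[0,-0.75,0.6],0],
    [[0,-0.75,0.6],0],
    [[0,-0.75,0.6],0],
    [[0,-0.75,0.6],0],
    [[0,-0.4,0.3],0],
    [[0,-0.28,0.2],0],
    [[0,0,0],0.83],
    [[0,0,0],0.83],
    [[0,0,0],0.83]
  ],
  "gripper": 1
}}

```text
clock: 1.95
tool_pos: [0.4724, -0.2413, 0.2267]
orientation: [-96.1, 90.0, 3.5]
force: [-0.1, 0.6, 0.4]
opening: 0.0877
```

```bash
python3 - <<'E'
from h import *
cv2.imwrite("pics/w1.png",ctrl.snapshot('wrist')[:,:,::-1])
cv2.imwrite("pics/t1.png",ctrl.snapshot('top')[:,:,::-1])
o,T=st(); print(o['clock'],o['tool_pos'],yawz(),o['force'],o['moment'],o['joint_pos'])
print(go((RK[0],RK[1],.05)))
for m in [(.150,.007,.006),(.150,-.026,.010),(-.018,.008,.086),(.018,-.008,.086),(.018,.008,.086),(0,.024,.006)]:
    a=RK[2]; print(m,proj('wrist',(RK[0]+np.cos(a)*m[0]-np.sin(a)*m[1],RK[1]+np.sin(a)*m[0]+np.cos(a)*m[1],m[2])))
E
```

```text
2.05 [ 0.47240615 -0.24144467  0.22672713] 99.63480819704846 [0.86345374 0.28061638 0.73802096] [-0.02825655 -0.0538423   0.0352868 ] [-5.87817556e+00  6.89507087e+00 -1.74727456e+01 -9.48242724e-04
 -6.56128850e+01 -7.44866241e+01]
[2.94544979 0.00591122 0.00756474]
(0.15, 0.007, 0.006) [284.60982046 291.68109964]
(0.15, -0.026, 0.01) [260.20126348 293.14552301]
(-0.018, 0.008, 0.086) [288.202908   183.07528054]
(0.018, -0.008, 0.086) [271.45667638 219.22082226]
(0.018, 0.008, 0.086) [287.89350112 219.22450061]
(0, 0.024, 0.006) [299.63971528 183.09102494]
```

View pics/w1.png

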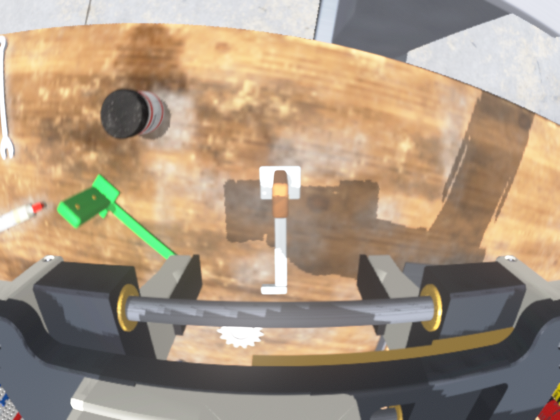

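Call:
{"fn": "arm_command", "kwargs": {
  "commands": [
    [[0.6,0,0],0],
    [[0.8,0,0],0],
    [[0.8,0,0],0],
    [[0.6,0,0],0],
    [[0.28,0,0],0],
    [[0.1,0,0],0],
    [[0,0,0],0]
  ]
}}

```text
clock: 2.92
tool_pos: [0.4726, -0.2416, 0.036]
orientation: [162.6, 90.0, -97.7]
force: [-0.3, 0.7, 0.7]
opening: 0.0877
```

Call:
{"fn": "arm_command", "kwargs": {
  "commands": [
    [[0,0,0],0],
    [[0,0,0],0],
    [[0,0,0],0],
    [[0,0,0],0],
    [[0,0,0],0],
    [[0,0,0],0]
  ],
  "gripper": 0
}}

```text
clock: 3.68
tool_pos: [0.4724, -0.2415, 0.0358]
orientation: [119.8, 90.0, -140.5]
force: [0.4, -0.7, -0.1]
opening: 0.0333
```

Call:
{"fn": "arm_command", "kwargs": {
  "commands": [
    [[0,0,0],0],
    [[0,0,0],0],
    [[0,0,0],0],
    [[0,0,0],0]
  ]
}}

```text
clock: 4.18
tool_pos: [0.4722, -0.2415, 0.0356]
orientation: [64.3, 90.0, 164.0]
force: [-0.2, -0.1, -1.0]
opening: 0.016
```

Call:
{"fn": "arm_command", "kwargs": {
  "commands": [
    [[-0.1,0,0],0],
    [[-0.4,0,0],0],
    [[-0.8,0,0],0],
    [[-0.5,0,0],0],
    [[-0.2,0,0],0],
    [[0,0,0],0]
  ]
}}

```text
clock: 4.92
tool_pos: [0.4725, -0.2414, 0.1561]
orientation: [-96.7, 89.9, 3.0]
force: [0.3, 0.2, -0.8]
opening: 0.0161
```

```bash
python3 - <<'E'
from h import *
cv2.imwrite("pics/w2.png",ctrl.snapshot('wrist')[:,:,::-1])
cv2.imwrite("pics/s2.png",ctrl.snapshot('scene')[:,:,::-1])
o,T=st(); print(o['clock'],o['tool_pos'],yawz(),o['force'],o['moment'],o['opening'])
E
```

```text
5.025 [ 0.47154285 -0.24124821  0.15449704] 99.66958344715087 [ 0.64706561 -0.42795517 -1.45885217] [-0.01002998  0.05161777  0.01641909] 0.015882304865162525
```

View pics/w2.png

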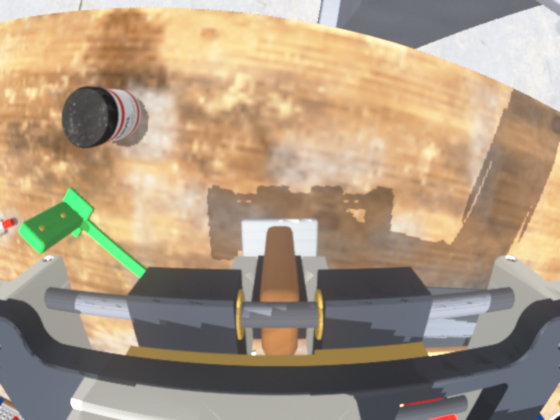

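View pics/s2.png

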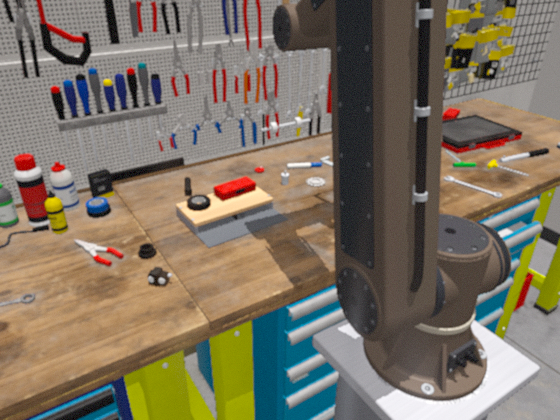

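```bash
cat >> h.py <<'E'
def w(x,y,z):
    a=S[2]; return np.array([S[0]+np.cos(a)*x-np.sin(a)*y,S[1]+np.sin(a)*x+np.cos(a)*y,z])
E
python3 - <<'E'
from h import *
print(go(w(-.178,.098,.156)))
E
```

```text
[-0.01973719 -0.6468352   6.85395194]
```

Call:
{"fn": "arm_command", "kwargs": {
  "commands": [
    [[0,-0.04,0.4],0],
    [[0,-0.06,0.65],0],
    [[0,-0.07,0.75],0],
    [[0,-0.07,0.75],0],
    [[0,-0.07,0.75],0],
    [[0,-0.07,0.75],0],
    [[0,-0.07,0.75],0],
    [[0,-0.07,0.75],0],
    [[0,-0.06,0.65],0],
    [[0,-0.05,0.4],0.3],
    [[0,-0.03,0.25],0.5],
    [[0,0,0],0.45]
  ]
}}

```text
clock: 6.52
tool_pos: [0.4421, 0.1709, 0.1541]
orientation: [128.2, 89.8, -139.6]
force: [-0.2, -0.1, -2.4]
opening: 0.0159
```

```bash
python3 - <<'E'
from h import *
cv2.imwrite("pics/t3.png",ctrl.snapshot('top')[:,:,::-1])
cv2.imwrite("pics/s3.png",ctrl.snapshot('scene')[:,:,::-1])
o,T=st(); print(o['clock'],o['tool_pos'],yawz(),o['force'],o['moment'],o['opening'],inshelf(o['tool_pos']))
print(go(w(-.178,.098,.040)))
E
```

```text
6.625 [0.4420043  0.17010094 0.15426661] 92.18290779349827 [-0.25268475  0.14127636 -0.61671554] [-0.01722013 -0.00276893 -0.04524745] 0.015826434698807686 [-176.74700872   97.39050089]
[1.90446519 0.01650309 0.01357716]
```

View pics/t3.png

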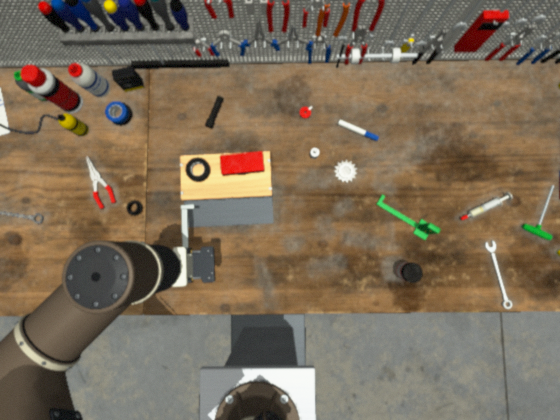

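View pics/s3.png

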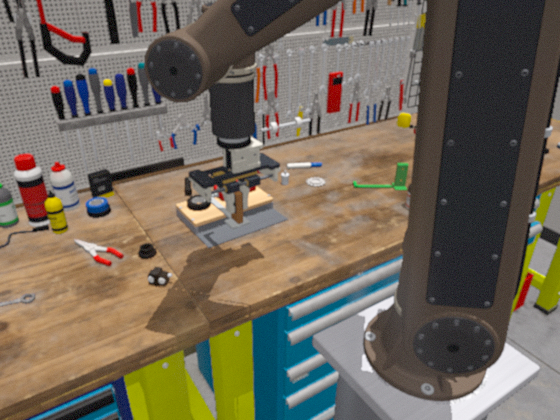

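Call:
{"fn": "arm_command", "kwargs": {
  "commands": [
    [[0.35,0,0],0],
    [[0.5,0,0],0],
    [[0.5,0,0],0],
    [[0.35,0,0],0],
    [[0.17,0,0],0],
    [[0,0,0],0]
  ]
}}

```text
clock: 7.38
tool_pos: [0.4424, 0.1698, 0.0429]
orientation: [132.8, 89.9, -135.0]
force: [-0.0, 0.6, -1.0]
opening: 0.0159
```

```bash
python3 - <<'E'
from h import *
im=ctrl.snapshot('top')[:,:,::-1].copy()
o,T=st(); print(o['clock'],o['tool_pos'],yawz(),o['force'],o['moment'],o['opening'],inshelf(o['tool_pos']))
im=cv2.resize(im[180:300,150:290],None,fx=5,fy=5,interpolation=cv2.INTER_CUBIC)
p=o['tool_pos'];a=np.radians(yawz()-90);zb=p[2]-.0356
for m in [(.150,.007,.006),(.150,-.026,.010),(.140,-.026,.010),(.140,-.007,.006),(.02,.007,.006)]:
    q=proj('top',(p[0]+np.cos(a)*m[0]-np.sin(a)*m[1],p[1]+np.sin(a)*m[0]+np.cos(a)*m[1],zb+m[2]))
    q=(q+.4-[150,180])*5; cv2.circle(im,tuple(int(v) for v in q),3,(0,0,255),-1)
cv2.imwrite("pics/t4.png",im)
cv2.imwrite("pics/s4.png",cv2.resize(ctrl.snapshot('scene')[150:270,150:310,::-1],None,fx=5,fy=5,interpolation=cv2.INTER_CUBIC))
E
```

```text
7.425 [0.44284158 0.17020832 0.04361137] 92.20382739493652 [ 1.50862659  0.4826215  -1.11883614] [ 0.08865472 -0.03048234  0.0056843 ] 0.0159233681462477 [-175.90636621   97.46724182]
```

View pics/t4.png

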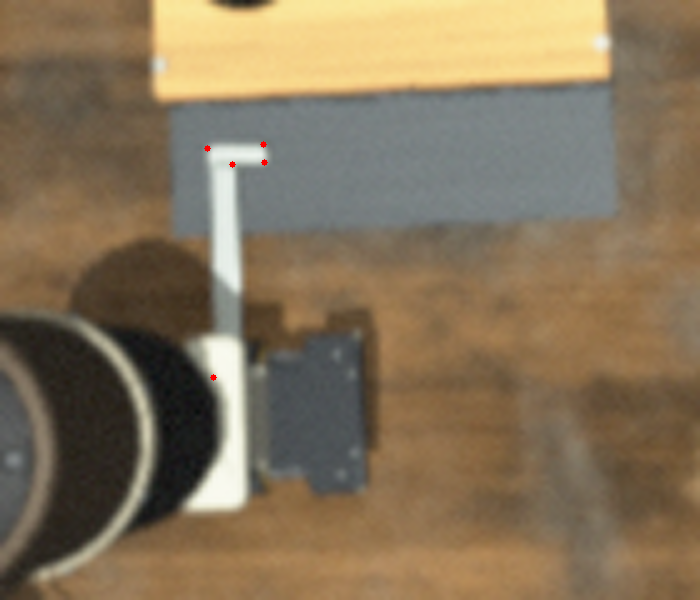

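View pics/s4.png

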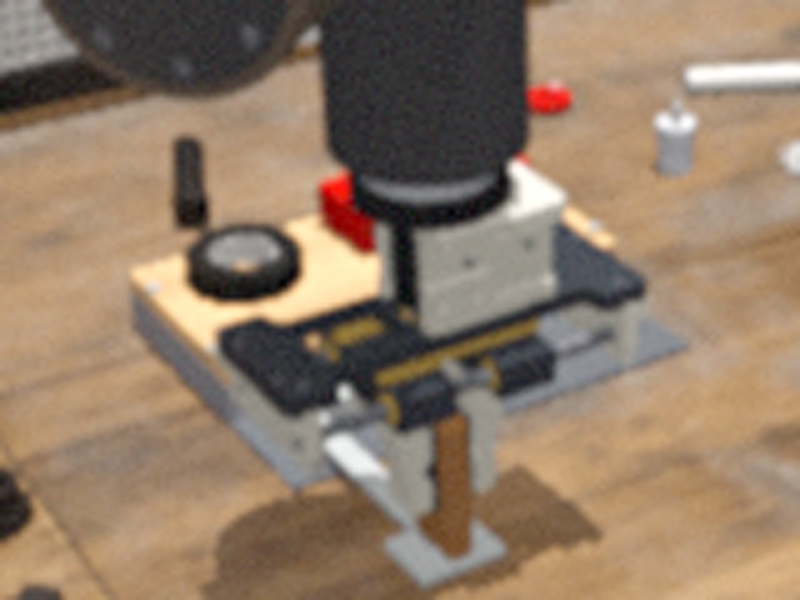

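Call:
{"fn": "arm_command", "kwargs": {
  "commands": [
    [[0,-0.15,0],0],
    [[0,-0.25,0],0],
    [[0,-0.25,0],0],
    [[0,-0.25,0],0],
    [[0,-0.25,0],0],
    [[0,-0.25,0],0],
    [[0,-0.25,0],0],
    [[0,-0.25,0],0],
    [[0,-0.2,0],0],
    [[0,-0.1,0],0],
    [[0,0,0],0]
  ]
}}

```text
clock: 8.85
tool_pos: [0.5748, 0.1753, 0.0434]
orientation: [105.4, 90.0, -162.5]
force: [-0.2, 0.7, -1.0]
opening: 0.0161
```

```bash
cat > c.py <<'E'
from h import *
o,T=st(); print(o['clock'],o['tool_pos'],yawz(),'F',T.T@o['force'],'M',T.T@o['moment'],o['opening'],'rake',inshelf(o['tool_pos']))
E
python3 c.py; python3 c.py
```

```text
8.85 [0.5747765  0.17529009 0.04340739] 92.16711738797642 F [0.97226596 0.17381176 0.66349161] M [-0.0437556   0.04862868  0.07767985] 0.016058813532707685 rake [-43.87386455  97.72750239]
8.85 [0.5747765  0.17529009 0.04340739] 92.16711738797642 F [0.97226596 0.17381176 0.66349161] M [-0.0437556   0.04862868  0.07767985] 0.016058813532707685 rake [-43.87386455  97.72750239]
```

Call:
{"fn": "arm_command", "kwargs": {
  "commands": [
    [[0,0,-0.1],0],
    [[0,0,-0.15],0],
    [[0,0,-0.15],0],
    [[0,0,-0.1],0],
    [[0,0,0],0]
  ]
}}

```text
clock: 9.48
tool_pos: [0.5758, 0.1448, 0.0436]
orientation: [-64.0, 90.0, 28.1]
force: [0.2, -0.4, -1.5]
opening: 0.0158
```

Call:
{"fn": "arm_command", "kwargs": {
  "commands": [
    [[0,0,-0.04],0],
    [[0,0,-0.04],0],
    [[0,0,0],0],
    [[0,0,0],0]
  ]
}}

```text
clock: 9.98
tool_pos: [0.576, 0.1407, 0.0435]
orientation: [-19.7, 90.0, 72.4]
force: [0.1, 0.3, -0.8]
opening: 0.0157
```

Call:
{"fn": "arm_command", "kwargs": {
  "commands": [
    [[0,0,-0.04],0],
    [[0,0,-0.04],0],
    [[0,0,0],0]
  ]
}}

```text
clock: 10.35
tool_pos: [0.5762, 0.1356, 0.0436]
orientation: [111.8, 90.0, -156.0]
force: [-0.5, -0.3, -2.3]
opening: 0.0159
```

Call:
{"fn": "arm_command", "kwargs": {
  "commands": [
    [[0,0,-0.04],0],
    [[0,0,-0.04],0],
    [[0,0,0],0]
  ]
}}

```text
clock: 10.72
tool_pos: [0.5763, 0.1308, 0.0436]
orientation: [94.0, 90.0, -173.8]
force: [0.3, -0.1, -1.8]
opening: 0.0159
```

Call:
{"fn": "arm_command", "kwargs": {
  "commands": [
    [[0,0,-0.04],0],
    [[0,0,-0.04],0],
    [[0,0,0],0]
  ]
}}

```text
clock: 11.1
tool_pos: [0.5765, 0.126, 0.0435]
orientation: [111.0, 90.0, -156.8]
force: [-0.2, -0.3, -1.1]
opening: 0.0159
```

Call:
{"fn": "arm_command", "kwargs": {
  "commands": [
    [[0,0,-0.04],0],
    [[0,0,-0.04],0],
    [[0,0,0],0]
  ]
}}

```text
clock: 11.48
tool_pos: [0.5767, 0.1212, 0.0436]
orientation: [-49.0, 90.0, 43.2]
force: [0.2, 0.4, -1.6]
opening: 0.0157
```

Call:
{"fn": "arm_command", "kwargs": {
  "commands": [
    [[0,0,-0.04],0],
    [[0,0,-0.04],0],
    [[0,0,0],0]
  ]
}}

```text
clock: 11.85
tool_pos: [0.5769, 0.1164, 0.0436]
orientation: [125.4, 90.0, -142.5]
force: [-0.1, -0.4, -1.1]
opening: 0.0159
```

Call:
{"fn": "arm_command", "kwargs": {
  "commands": [
    [[0,0,-0.04],0],
    [[0,0,-0.04],0],
    [[0,0,0],0]
  ]
}}

```text
clock: 12.22
tool_pos: [0.5772, 0.1119, 0.0436]
orientation: [-45.0, 90.0, 47.2]
force: [-0.2, 2.1, -2.2]
opening: 0.0159
```

```bash
python3 c.py;  python3 - <<'E'
from h import *
ctrl.snapshot('wrist')
E
python3 c.py
```

```text
12.225 [0.57721459 0.11193554 0.04361646] 92.18925519227359 F [2.2139691  0.11553126 2.06085816] M [-0.192392   -0.89578167  0.08352787] 0.015946271108498784 rake [-43.75103986  34.326179  ]
12.275 [0.5772238  0.11196778 0.04362921] 92.19120355760829 F [0.78766681 0.04333597 2.42995846] M [-0.18378079 -0.80941696  0.02532398] 0.016019959410322252 rake [-43.74065735  34.35806141]
```

Call:
{"fn": "arm_command", "kwargs": {
  "commands": [
    [[0,0,0.02],0],
    [[0,0,0],0],
    [[0,0.05,0],0],
    [[0,0.1,0],0],
    [[0,0.1,0],0],
    [[0,0.1,0],0],
    [[0,0.1,0],0],
    [[0,0.1,0],0],
    [[0,0.1,0],0],
    [[0,0.1,0],0],
    [[0,0.05,0],0],
    [[0,0,0],0]
  ]
}}

```text
clock: 13.78
tool_pos: [0.5289, 0.1112, 0.0436]
orientation: [-28.5, 90.0, 63.7]
force: [1.0, 1.0, -1.7]
opening: 0.016
```

```bash
python3 c.py
```

```text
13.775 [0.52890802 0.11119056 0.04361833] 92.19533509752955 F [ 1.74111992 -1.00482649  0.9516386 ] M [-0.11930986 -0.49974715  0.06823564] 0.01601589749011926 rake [-92.05259755  35.34579807]
```

Call:
{"fn": "arm_command", "kwargs": {
  "commands": [
    [[0,0.06,0],0],
    [[0,0.1,0],0],
    [[0,0.1,0],0],
    [[0,0.1,0],0],
    [[0,0.1,0],0],
    [[0,0.08,0],0],
    [[0,0,0],0]
  ]
}}

```text
clock: 14.65
tool_pos: [0.4963, 0.1099, 0.0436]
orientation: [100.3, 90.0, -167.5]
force: [-0.6, 0.5, -1.7]
opening: 0.0159
```

```bash
python3 c.py; python3 - <<'E'
from h import *
cv2.imwrite("pics/t5.png",cv2.resize(ctrl.snapshot('top')[180:300,150:290,::-1],None,fx=5,fy=5,interpolation=cv2.INTER_CUBIC))
E
```

```text
14.65 [0.49630932 0.10989115 0.04363705] 92.19749497272554 F [1.71591137 0.55565224 0.56851998] M [-0.18505585 -0.43907064  0.0995329 ] 0.015871801062379884 rake [-124.67699807   35.23772299]
```

View pics/t5.png

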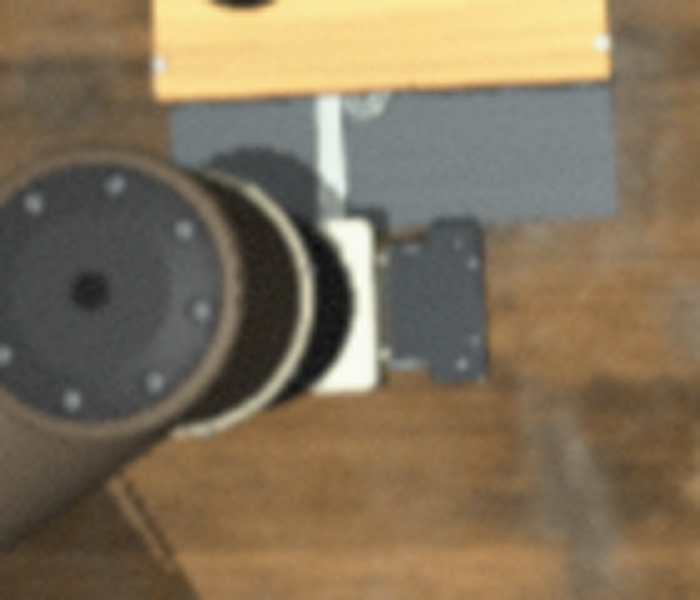

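Call:
{"fn": "arm_command", "kwargs": {
  "commands": [
    [[0,0.06,0],0],
    [[0,0.09,0],0],
    [[0,0.1,0],0],
    [[0,0.1,0],0],
    [[0,0.1,0],0],
    [[0,0.1,0],0],
    [[0,0.08,0],0],
    [[0,0.04,0],0],
    [[0,0,0],0]
  ]
}}

```text
clock: 15.82
tool_pos: [0.4564, 0.1084, 0.0436]
orientation: [-147.7, 90.0, -55.5]
force: [0.4, 0.0, -1.1]
opening: 0.0162
```

```bash
python3 c.py; python3 - <<'E'
from h import *
cv2.imwrite("pics/t6.png",cv2.resize(ctrl.snapshot('top')[180:300,150:290,::-1],None,fx=5,fy=5,interpolation=cv2.INTER_CUBIC))
E
```

```text
15.825 [0.45639501 0.10840855 0.04361597] 92.19586772447008 F [ 1.13796298 -0.42116625  0.00967998] M [0.0569316  0.01671521 0.00467608] 0.016202326775494567 rake [-164.61882692   35.2137344 ]
```

View pics/t6.png

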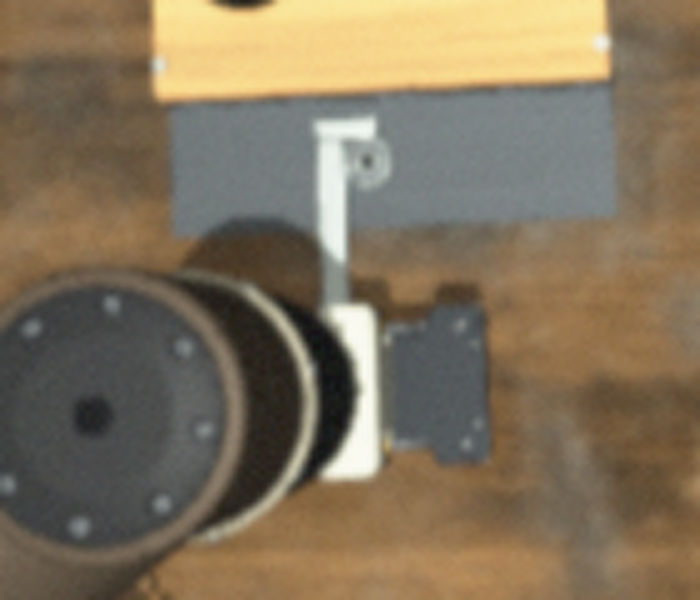

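Call:
{"fn": "arm_command", "kwargs": {
  "commands": [
    [[0,-0.06,0],0],
    [[0,0,0.06],0],
    [[0,0,0.06],0],
    [[0,0,0],0],
    [[-0.15,0,0],0],
    [[-0.4,0,0],0],
    [[-0.6,0,0],0],
    [[-0.4,0,0],0],
    [[-0.1,0,0],0],
    [[0,0,0],0]
  ]
}}

```text
clock: 17.12
tool_pos: [0.4597, 0.1157, 0.1426]
orientation: [-29.3, 90.0, 62.8]
force: [0.0, -1.2, -1.7]
opening: 0.0159
```

```bash
python3 c.py; python3 - <<'E'
from h import *
print(go((.46,-.20,.143)))
cv2.imwrite("pics/t7.png",cv2.resize(ctrl.snapshot('top')[180:300,150:290,::-1],None,fx=5,fy=5,interpolation=cv2.INTER_CUBIC))
E
```

```text
17.125 [0.45966124 0.11568761 0.14259989] 92.17173619149021 F [ 1.73630952 -0.0051778  -1.16901426] M [ 0.03644453  0.0229884  -0.01537347] 0.015880977483665546 rake [-161.08896058   42.36865513]
[-0.00960134  0.1937374  -5.25789048]
```

View pics/t7.png

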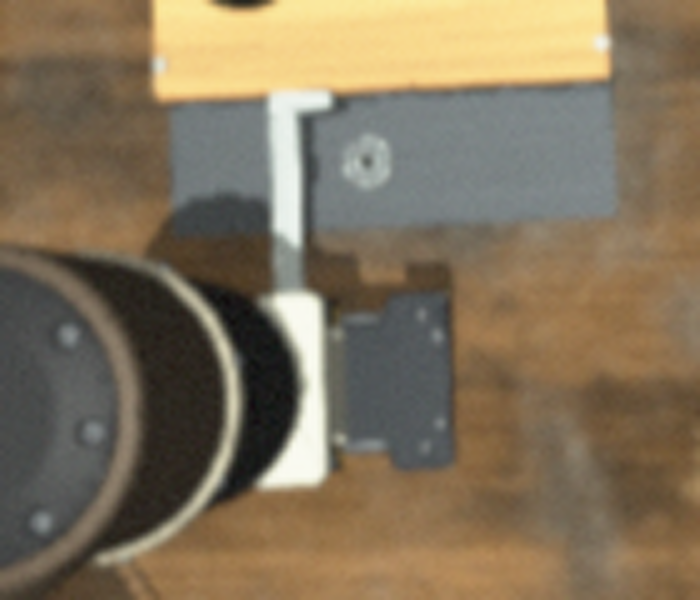

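Bearing free on the plate at (366,162); rake lifted. Carry the rake to the open bench on the right.

Call:
{"fn": "arm_command", "kwargs": {
  "commands": [
    [[0,0.02,-0.3],0],
    [[0,0.02,-0.5],0],
    [[0,0.02,-0.65],0],
    [[0,0.02,-0.7],0],
    [[0,0.02,-0.7],0],
    [[0,0.02,-0.7],0],
    [[0,0.02,-0.65],0],
    [[0,0.02,-0.5],0],
    [[0,0.02,-0.35],0],
    [[0,0.01,-0.2],0],
    [[0,0,0],0]
  ]
}}

```text
clock: 18.55
tool_pos: [0.4598, -0.2001, 0.1419]
orientation: [82.2, 89.9, 174.3]
force: [0.6, -0.3, -1.0]
opening: 0.0158
```

Call:
{"fn": "arm_command", "kwargs": {
  "commands": [
    [[0.3,0,0],0],
    [[0.5,0,0],0],
    [[0.5,0,0],0],
    [[0.25,0,0],0],
    [[0.1,0,0],0],
    [[0.05,0,0],0],
    [[0.03,0,0],0],
    [[0,0,0],0]
  ]
}}

```text
clock: 19.55
tool_pos: [0.4608, -0.1995, 0.0392]
orientation: [-95.4, 89.9, -3.2]
force: [-0.7, 0.0, -1.4]
opening: 0.016
```

```bash
python3 c.py
```

```text
19.55 [ 0.46081147 -0.19951909  0.03924713] 92.18481187833257 F [1.35329684 0.73204059 0.03890441] M [-0.00564237 -0.00733351  0.05679174] 0.01596747488643391 rake [-171.45048991 -272.66978814]
```

Call:
{"fn": "arm_command", "kwargs": {
  "commands": [
    [[0.03,0,0],0],
    [[0.03,0,0],0],
    [[0,0,0],0]
  ]
}}

```text
clock: 19.92
tool_pos: [0.4607, -0.1995, 0.0356]
orientation: [-113.4, 90.0, -21.2]
force: [0.1, 1.4, 4.4]
opening: 0.0158
```

```bash
python3 c.py
```

```text
19.925 [ 0.46070315 -0.19952846  0.03555148] 92.20156929810956 F [-4.40078954 -0.11585064  1.355851  ] M [ 0.08100223 -0.357796    0.47932344] 0.01584166990301425 rake [-171.559077   -272.67519684]
```

Call:
{"fn": "arm_command", "kwargs": {
  "commands": [
    [[0,0,0],0],
    [[0,0,0],0],
    [[0,0,0],0],
    [[0,0,0],0],
    [[0,0,0],0],
    [[0,0,0],0]
  ],
  "gripper": 1
}}

```text
clock: 20.68
tool_pos: [0.4605, -0.1995, 0.0352]
orientation: [-88.5, 90.0, 3.7]
force: [-1.6, -0.1, 0.3]
opening: 0.0705
```

Call:
{"fn": "arm_command", "kwargs": {
  "commands": [
    [[0,0,0],0],
    [[0,0,0],0],
    [[0,0,0],0],
    [[-0.2,0,0],0],
    [[-0.5,0,0],0],
    [[-0.7,0,0],0],
    [[-0.7,0,0],0],
    [[-0.4,0,0],0],
    [[0,0,-0.5],0],
    [[0,0,-0.6],0],
    [[0,0,-0.6],0],
    [[0,0,-0.4],0]
  ]
}}

```text
clock: 22.18
tool_pos: [0.4651, -0.3268, 0.1861]
orientation: [-120.1, 90.0, -28.0]
force: [-0.3, 0.3, -0.7]
opening: 0.088
```

```bash
python3 c.py; python3 - <<'E'
from h import *
im=ctrl.snapshot('top')[:,:,::-1]
cv2.imwrite("pics/t8.png",im);cv2.imwrite("pics/t8c.png",cv2.resize(im[140:290,170:360],None,fx=4,fy=4,interpolation=cv2.INTER_CUBIC))
cv2.imwrite("pics/s8.png",ctrl.snapshot('scene')[:,:,::-1])
print(inshelf(atz('top',(150+366/5-.4,180+161/5-.4),.0145)))
for t in ("grease_jar","caliper"):
    print(t,[(s['p'],s['position']) for s in ctrl.silhouettes('top',t)])
E
```

```text
22.175 [ 0.46513312 -0.32680444  0.18605682] 92.1505522023749 F [0.70680531 0.31233831 0.34107546] M [-0.0225551  -0.02551509  0.0013297 ] 0.08800235508651831 rake [-171.7800365  -400.02806286]
[-37.71554987  14.25902017]
grease_jar [(0.47, [275.4, 407.3])]
caliper [(0.7, [250.7, 126.1]), (0.7, [176.0, 225.3]), (0.25, [214.3, 231.5])]
```

View pics/t8c.png

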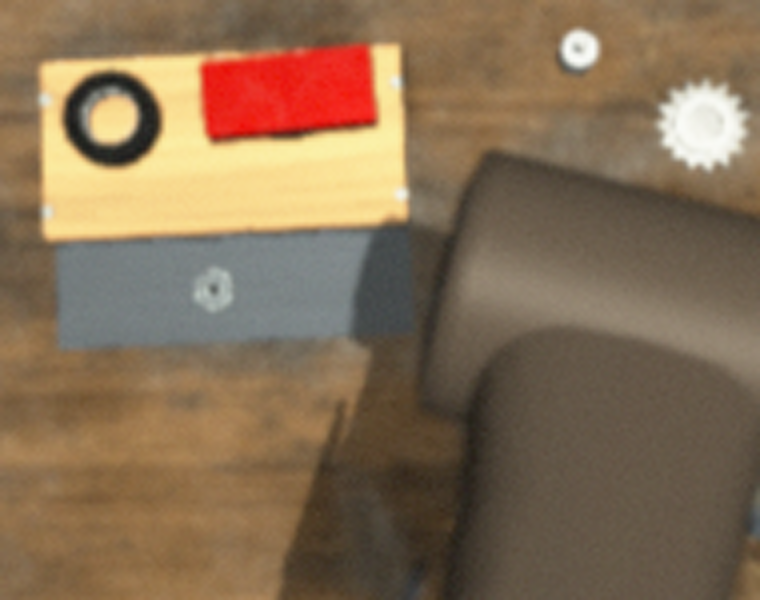

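View pics/s8.png

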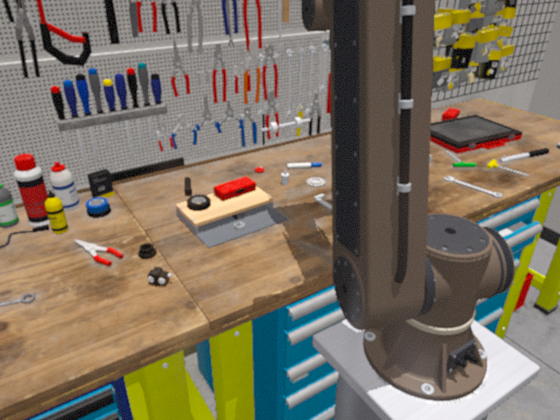

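```bash
python3 - <<'E'
from h import *
cv2.imwrite("pics/w9.png",ctrl.snapshot('wrist')[:,:,::-1])
print(proj('wrist',(.4605,-.1995,.086)),proj('wrist',(.61,-.194,.003)))
E
```

```text
[420.13463922 215.35260532] [376.22678954 304.76174971]
```

View pics/w9.png

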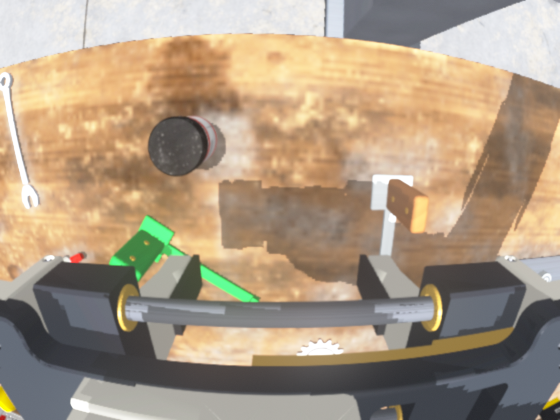

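The rake stands upright and free on the bench, with its grip at (410,205). The jar at (180,145) hasn't moved.

```bash
python3 -c "
from plant import ctrl
print(ctrl.close_job())"
```

```text
the job is handed in; nothing more can be done
None
```

The bearing is out from under the shelf and resting on the catch plate, and the rake is standing released on the open bench. I handed the job in at about 22 s of the 58 s allowed; no verdict was reported.

- **Rake choice:** I took the white rake with the wooden grip and left the green look-alike alone.
- **Reaching in:** I slid it in along the shelf's left end until the tip was about 106 mm deep, well inside the required 75–124 mm.
- **Finding the bearing:** I felt to the right in 5 mm steps until the sideways force read about 2.2 N. That is roughly 2.4 mm of lip compression if all of it was on the lip, against the 9 mm limit. The lip's own reading wasn't available to me.
- **Dragging out:** I eased off 1 mm, pulled the bearing out, freed the foot and lifted the rake away.

Last checks:
- **Bearing:** its centre is at shelf x ≈ -38 mm, y ≈ +14 mm, so it lies wholly on the plate. Nothing else was seen on the plate.
- **Rake:** it stands upright about 270 mm to the right of the shelf's middle, clear of shelf and plate. The arm hid it from the top and scene cameras, so I confirmed this in the wrist picture only.
- **Shelf:** no force spikes showed in the readings at the end of each move; I had no reading of the shelf contact force itself.
- **Jar and caliper:** both were where they started in the pictures. The networks' final top-view positions were a few pixels off the first ones, and the caliper search also gave two other hits, at the shelf and the plate. I took these as noise, because the arm never went near either bystander.

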